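Set the hold-down stop of a sloping picture-frame jig

TASK

Set the stop of the sloping frame jig to its setting block: slide the block along the ledge until its tongue lies under the stop's sprung nose. Then take the driver from its stand and, with it, turn the stop screw clockwise until the nose just drags on the block, pushed in a little (about 2 mm, slot pointing straight up the slope) and not screwed hard down. Leave the block in place under the nose and put the driver back upright in its stand, disturbing nothing else.

Things in the scene. Friction and masses are not known exactly. Their poses are not given: they have to be found in the camera images.
- bed_mark (a point): Point on the face of the fixed plywood bed right below the stop's nose, 70 mm high. The bed slopes up away from the robot at 30 degrees. Axes: x up the slope, y along the ledge (left as the robot sees it), z square to the bed (leaning 30 degrees from vertical towards the robot). The ledge, 10 mm proud, has its face at x = -22 mm; the bed reaches from y = -80 to +165 mm.
- jig: The whole fixed jig; origin on the table right below bed_mark, x away from the robot, y along the ledge, z up. In the axes of bed_mark: a steel post (x = 60 to 90 mm) carries an arm over the bed (x = -34 to 66, y = -20 to 20, z = 62 to 84 mm) that holds the stop screw. Nothing stands above the screw's head.
- slot_floor (a point): Centre of the floor of the slot in the steel screw head, on the screw's axis, 90 mm from the bed. Axes as bed_mark: the screw's axis is z, leaning 30 degrees from vertical towards the robot (these axes do not turn). The open-ended slot is 10 mm wide, 42 mm long and 14 mm deep.
- screw (a joint): Turn of the screw, 0 to 2.4 rad, growing clockwise seen from above the head. At 0 the slot lies along y (the ledge), at 1.57 straight up the slope. Each rad brings the nose 5 mm nearer the bed; it stays where left (friction 0.12 N m). Starts at 0.05 to 0.5; the nose meets the block's 30 mm tongue at 1.2; at 1.57 it is pushed in 1.8 mm, the right drag.
- head: The slotted screw head, 40 x 42 mm on a 54 mm disc, not to be touched by the fingers; origin on its axis, 6 mm below slot_floor; z along the axis; its y axis runs along the slot and turns with screw. It turns in place, without rising or sinking.
- nose_tip (a point): Tip of the stop's domed brass nose (16 mm diameter), pointing at the bed along the screw's axis, 36 mm from the bed at screw 0. Sprung: 3 N per mm, fully in at 5 mm. It just drags when pushed in 0.5 to 2.5 mm. Axes as bed_mark.
- nose: The sprung nose itself; origin at its tip, as nose_tip.
- tongue_top (a point): Middle of the top of the tongue of the loose aluminium setting block (about 0.45 kg), which lies on the bed against the ledge, left of the stop at the start. Tongue: 44 mm wide up the slope (x), 100 mm long along the ledge (y), 30 mm thick (z square to the bed). In place, this point is under the nose (within 25 mm along the ledge).
- block_tab (a point): Middle of the gripping part of the block's upright tab, at its left (+y) end: 57 mm along y and 45 mm along z from tongue_top; same axes. The tab is 14 mm thick along y, 30 mm wide along x, and stands 66 mm above the tongue, to 96 mm above the bed.
- block: The setting block; origin at its underside, 30 mm below and 10 mm to the +y side of tongue_top; same axes.
- driver_grip (a point): Middle of the flat wooden handle of the driver (about 0.16 kg): 16 mm thick along x, 46 mm wide along y, 66 mm tall along z. Below it is a flat steel blade, 6 mm thick (x), 36 mm wide (y), 62 mm long; its last 8 mm are 4 mm thick and 32 mm wide. It stands upright, blade down, in its stand at the start.
- driver_tip (a point): Middle of the end of the driver's blade, 97 mm below driver_grip along the driver's z; same axes.
- driver: The driver; origin at the end of its blade, as driver_tip.
- stand_floor (a point): Floor, 8 mm above the table, of the slot in the fixed wooden stand (75 x 85 mm, 50 mm tall), left or right of the bed. The slot is 11 mm wide (x), 42 mm long (y) and 42 mm deep, z up. With the blade on this floor the middle of the driver's handle is 105 mm above the table.
- tin: Bystander, to be left alone: can, 72 mm diameter, 85 mm tall; origin at its underside.
- mug: Bystander, to be left alone: white mug, 80 mm diameter, 90 mm tall; origin at its underside.
- tape: Bystander, to be left alone: flat roll of paper tape, 100 mm diameter, 25 mm tall; origin at its underside.
- brush: Bystander, to be left alone: brush lying on the table; origin at its underside.
- sander: Bystander, to be left alone: cork sanding block 50 x 100 x 32 mm; origin at its underside.
There are look-alikes about, which are no part of the job. Leave any orange look-alike of the block alone. There is more than one size of the driver; the job needs the larger.

How it is judged:
By the outcome, as a careful person would: the job done as asked, in the order asked, and still so for the second after the job is handed in, with the robot touching nothing.
It also fails if it takes over 61 s, if anything falls off the work surface, if the arm or the gripper's body presses on something with over 40 N, if the wrist force passes 120 N, or if a joint passes its speed limit or range.

ROBOT

A 6-joint arm with a two-finger parallel gripper is mounted at the origin on the work surface. World frame = base frame: x ahead of the robot, y to its left, z up, the work surface at z = 0. Lengths are in m, angles in rad, forces in N, time in s.
With the tool pointing down it reaches from about 0.275 to 0.825 m from the base axis. Payload 4.9 kg.
Tool frame: the origin (TCP) lies midway between the tips of the shut fingers; the grasp point (between the pads) lies grip_depth behind it (grip_depth is the distance from the TCP to the grasp point, in m); z points along the fingers, x is the direction in which the jaws open and shut, and the axes are right-handed (so a half turn about z gives the same grasp; the last joint's range is limited). The gripper opens to 85 mm and grips with 20 to 120 N. Pads are 22 mm wide; open, the fingers measure 114 mm over their backs; the gripper's body (76 mm by 85 mm) begins 54 mm behind the grasp point. The pads swing forward as they close: fully open they stand 13 mm farther back than shut.
Start: joints at [-1.365, 0.326, -0.193, 1.052, 0, 1.437], TCP at [0.183, -0.519, 0.231] pointing down, gripper open.
Joint ranges: [-2.65, 2.65], [-0.97, 1.79], [-1.3, 1.35], [-1.93, 2.1], [-1.47, 1.37], [-3.14, 3.14]. Speed limits (rad/s): [2.57, 2.57, 3.14, 3.14, 3.14, 3.14].

INTERFACE

Orientations are given as a unit quaternion [w, x, y, z].
In Python, from plant import * gives the robot as it stands. The module is installed in compiled form; this text tells all that it offers.
- The arm moves only by the tool send_rows, never from a script. Its argument "plan" is a list of rows, each a list of 5 numbers: the shift along the tool's x, y, z in mm, then the turn about the tool's z in degrees, then the opening, from 0 (shut) to 1 (fully open). A call has 1 to 10 rows; each row shifts and turns the commanded pose from where the row before left it, along the tool's axes as they then stand; what a row does not reach is not made up. A row lasts 1/10 s, in which the tool goes at most 50 mm and 8.59 degrees, less where a joint would pass 70% of its speed; a pose out of reach is approached as far as the arm can. A call with a gripper value outside its range is refused whole. The fingers move at their own pace and stop on an object; "squeeze" is the grip in N (left out, the last holds). Time passes only in rows, so rows that do not move let the fingers close. It gives the time, the measured TCP pose, the force and the opening at its end, in the units of the state.
- observe(): the state, without advancing time (a new reading comes with each control period).
- snapshot(name): name is "scene" or "side" or "wrist"; returns a dict with "frame" (420x560x3 uint8, red, green, blue), "vertical_fov" (degrees; the focal length in pixels is half the picture's height over the tangent of half this angle, whatever the lens; pixels are square), "cx", "cy" (the principal point, pixels), "pose" (4x4, takes a point from camera to world coordinates); the wrist camera has in their place "mount" (4x4, takes a point from camera to tool coordinates, whose origin is the TCP and whose axes are the tool frame's). Camera axes: x right, y up, looking along -z (the intrinsics and any distortion apply to the point x, -y, -z); pixel columns grow to the right and rows downward; lengths in m; the calibration is good to about 2 mm. A picture is of the moment at which its call begins: read the wrist's pose just before it. There is no depth.
- job_done(): hands the job in, once; it reports no verdict.
Trained networks look in the newest picture that a camera, given by its name, has taken for a name from the list of things; names that differ only in an ending like _2 or _b are one class to them, and where a whole thing is asked for, a point or a joint stands for the part that bears it (a point fixed in the world has none). Each returns a list of dicts, best first, with "p" (0 to 1); they miss things now and then, are a little off and sometimes report something else, mostly with a low value. They report only what shows in the picture. A call takes as long as a camera call. They do not tell look-alikes from the thing itself.
- recognise(camera, label): "location" ([x, y, z] in m, in world coordinates, good to about 4 mm: the middle of the surface that is visible of it).
The state is a dict: "time_s": time; "joints": joint angles; "qvel": joint speeds; "joint_efforts": joint torques, N m; "ee_pos": TCP position; "tool_rot": TCP orientation; "force": force on the tool from outside, world axes, zero at the start; "ft_torque": the same for the moment, N m; "grip_width": finger opening in m.
Only numpy, scipy, OpenCV 4.12 (cv2) and the standard library are available. Lean on these libraries where they do the work, as an engineer would, in place of code of your own. Each camera call takes 0.05 s, during which the arm holds its last target. There are 200 camera calls.

## Working session

There is one attempt and no reset: what is moved stays moved. The work goes in short steps, Python scripts to look and compute and a tool call to move; the robot and the scene stay as the last step left them, time stands still between calls to the robot, and variables do not carry over. Pictures are saved under pics/ and viewed, about 8 in all and at most 12, crops included, and the job is handed in when it is done.

Besides the shell and the picture viewer there is one more tool, called after "Request:" in YAML: its name, and indented under it one key for each argument. send_rows: Moves the arm, as the interface text tells. Its arguments: {"type":"object","properties":{"plan":{"type":"array"},"squeeze":{"type":"number"}},"required":["plan"]}

```bash
ls; mkdir -p pics
python3 - <<'E'
from plant import *
import cv2,numpy as np
s=observe(); print({k:np.round(v,3).tolist() for k,v in s.items()})
for n in ["scene","side"]:
    d=snapshot(n); cv2.imwrite(f"pics/{n}0.png",d["frame"][:,:,::-1]); print(n,{k:np.round(v,3).tolist() if k!='frame' else 0 for k,v in d.items()})
    for l in ["bed_mark","slot_floor","nose_tip","tongue_top","block_tab","driver_grip","driver_tip","stand_floor","head","block","driver","jig","tin","mug","tape","brush","sander"]:
        print(l,[(round(r["p"],2),np.round(r["location"],3).tolist()) for r in recognise(n,l)][:4])
d=snapshot("wrist");print({k:np.round(v,3).tolist() if k!='frame' else 0 for k,v in d.items()})
try: print(grip_depth)
except Exception as e: print(e)
E
```

```text
pics
{'time_s': 0.0, 'joints': [-1.365, 0.327, -0.194, 1.052, -0.0, 1.437], 'qvel': [0.001, 0.001, -0.0, 0.0, 0.001, 0.0], 'joint_efforts': [-0.0, -44.34, 26.244, 0.015, -0.0, -0.0], 'ee_pos': [0.183, -0.518, 0.231], 'tool_rot': [-0.001, 0.817, -0.577, -0.001], 'force': [0.704, -0.114, 1.012], 'ft_torque': [0.025, -0.015, -0.029], 'grip_width': 0.085}
scene {'frame': 0, 'vertical_fov': 46.935, 'cx': 277.391, 'cy': 214.372, 'pose': [[0.197, -0.665, 0.72, 1.479], [0.98, 0.147, -0.132, -0.141], [-0.018, 0.732, 0.681, 0.984], [0.0, 0.0, 0.0, 1.0]]}
bed_mark [(0.83, [0.67, 0.014, 0.122])]
slot_floor [(0.72, [0.456, 0.326, 0.104]), (0.58, [0.675, 0.012, 0.119])]
nose_tip []
tongue_top [(0.94, [0.395, -0.118, 0.036]), (0.56, [0.604, 0.112, 0.094])]
block_tab [(0.64, [0.594, 0.112, 0.097]), (0.58, [0.391, -0.121, 0.037])]
driver_grip [(0.66, [0.452, 0.329, 0.107]), (0.47, [0.45, 0.226, 0.065])]
driver_tip [(0.8, [0.45, 0.224, 0.056]), (0.79, [0.45, 0.329, 0.106])]
stand_floor [(0.93, [0.468, 0.319, 0.042]), (0.64, [0.452, 0.332, 0.104])]
head [(0.76, [0.57, -0.002, 0.163])]
block [(0.95, [0.
[... 1121 characters left out ...]
)]
head [(0.58, [0.554, 0.01, 0.152])]
block [(0.86, [0.366, -0.112, 0.035]), (0.85, [0.573, 0.118, 0.098])]
driver [(0.83, [0.438, 0.338, 0.112]), (0.65, [0.442, 0.231, 0.07]), (0.53, [0.565, -0.339, 0.018])]
jig []
tin [(0.62, [0.426, -0.274, 0.065]), (0.59, [0.426, 0.354, 0.049])]
mug [(0.85, [0.668, 0.369, 0.053])]
tape [(0.83, [0.567, -0.34, 0.02]), (0.59, [0.438, 0.341, 0.112])]
brush [(0.96, [0.559, 0.428, 0.014]), (0.74, [0.561, 0.014, 0.152])]
sander [(0.69, [0.402, 0.068, 0.033])]
{'frame': 0, 'vertical_fov': 67.798, 'cx': 284.358, 'cy': 207.858, 'mount': [[1.0, -0.001, -0.002, -0.001], [-0.001, -0.966, -0.259, -0.066], [-0.001, 0.259, -0.966, -0.142], [0.0, 0.0, 0.0, 1.0]]}
0.0187
```

View pics/scene0.png

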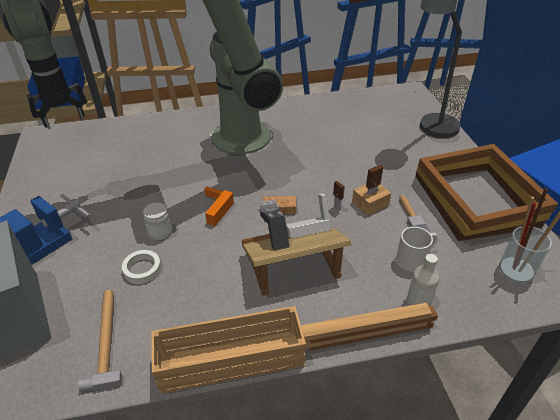

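View pics/side0.png

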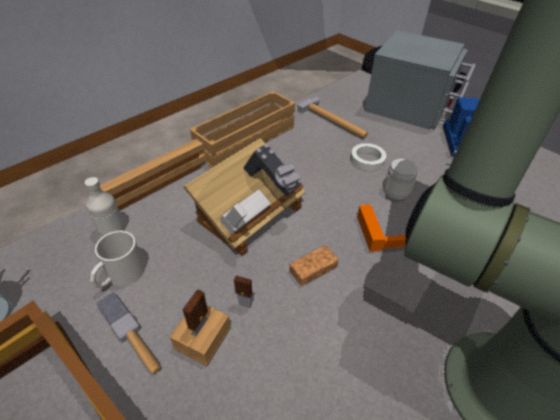

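The grey block sits on the bed, with its tab at scene (322,205) and tongue at (308,228). The orange look-alike at (220,205) is off the bed, so I'll leave it. There are two drivers: the larger is in the wooden stand at scene (374,178), side (195,310), and the smaller at scene (339,190), side (243,287). I'll use the one in the stand. Next I move the wrist camera over the bed.

Request:
send_rows:
  plan:
    - [-30.7,-37.2,-14,0,1]
    - [-30.7,-37.2,-14,0,1]
    - [-30.7,-37.2,-12,0,1]
    - [-30.7,-37.2,-12,0,1]
    - [-30.7,-37.2,-12,0,1]
    - [-30.7,-37.2,-12,0,1]
    - [-30.7,-37.2,-12,0,1]
    - [-30.7,-37.2,-12,0,1]
    - [-30.7,-37.2,-12,0,1]
    - [-30.7,-37.2,-8,0,1]

```text
time_s: 2.85
ee_pos: [0.4324, -0.1038, 0.3523]
tool_rot: [-0.0, 0.816, -0.577, 0.001]
force: [0.8, -0.5, 0.5]
grip_width: 0.0852
```

Request:
send_rows:
  plan:
    - [-30.7,-37.2,0,0,1]
    - [-30.7,-37.2,0,0,1]
    - [-30.7,-37.2,0,0,1]
    - [-30.7,-37.2,0,0,1]
    - [0,0,0,-8.5,1]
    - [0,0,0,-8.5,1]
    - [0,0,0,-8.5,1]
    - [0,0,0,-8.5,1]
    - [0,0,0,-8.5,1]
    - [0,0,0,-8.5,1]

```text
time_s: 3.85
ee_pos: [0.5309, 0.0599, 0.3511]
tool_rot: [0.0, 0.986, -0.167, -0.0]
force: [0.1, 0.0, 0.4]
grip_width: 0.0854
```

Request:
send_rows:
  plan:
    - [0,0,0,-8.5,1]
    - [0,0,0,-8.5,1]
    - [0,0,0,-8.5,1]
    - [0,0,0,-8.5,1]
    - [0,0,0,-8.5,1]
    - [0,0,0,-8.5,1]
    - [0,0,0,-8.5,1]
    - [0,0,0,-8.5,1]
    - [0,0,0,-8.5,1]
    - [0,0,0,-8.5,1]

```text
time_s: 4.85
ee_pos: [0.5308, 0.0599, 0.3511]
tool_rot: [-0.0, 0.84, 0.543, -0.0]
force: [-0.0, 0.2, -0.5]
grip_width: 0.0854
```

Request:
send_rows:
  plan:
    - [0,0,0,-8,1]
    - [0,0,0,-8,1]
    - [0,0,0,-8,1]
    - [0,0,0,0,1]

```text
time_s: 5.25
ee_pos: [0.5309, 0.0599, 0.3512]
tool_rot: [0.0, 0.71, 0.704, 0.0]
force: [-0.2, 0.1, 0.9]
grip_width: 0.0854
```

```bash
cat > h.py <<'E'
from plant import *
import cv2, numpy as np
from scipy.spatial.transform import Rotation as R
def tool():
    s=observe(); w,x,y,z=s["tool_rot"]; T=np.eye(4)
    T[:3,:3]=R.from_quat([x,y,z,w]).as_matrix(); T[:3,3]=s["ee_pos"]; return T
def shot(n,fn=None):
    T=tool() if n=="wrist" else None
    d=snapshot(n); P=T@d["mount"] if n=="wrist" else np.array(d["pose"])
    if fn: cv2.imwrite("pics/"+fn,d["frame"][:,:,::-1])
    return dict(P=P,f=210/np.tan(np.radians(d["vertical_fov"])/2),c=(d["cx"],d["cy"]),im=d["frame"][:,:,::-1].copy())
def proj(c,X):
    X=np.atleast_2d(X); p=(X-c["P"][:3,3])@c["P"][:3,:3]
    return np.c_[c["c"][0]+c["f"]*p[:,0]/-p[:,2], c["c"][1]-c["f"]*p[:,1]/-p[:,2]]
def ray(c,u,v):
    d=c["P"][:3,:3]@np.array([(u-c["c"][0])/c["f"],-(v-c["c"][1])/c["f"],-1]); return c["P"][:3,3],d
def onplane(c,u,v,p0,n):
    o,d=ray(c,u,v); return o+d*(np.dot(np.array(p0)-o,n)/np.dot(d,n))
def rec(n,l): return [(round(r["p"],2),np.round(r["location"],4).tolist()) for r in recognise(n,l)][:3]
def go(p,yaw=None):
    T=tool(); d=T[:3,:3].T@(np.array(p)-T[:3,3])*1000; cy=np.degrees(np.arctan2(T[1,0],T[0,0]))
    print("shift",d.round(1),"rows",round(np.linalg.norm(d)/50,1),"yaw",round(cy,1),"turn(tool)",None if yaw is None else round((cy-yaw+180)%360-180,1))
E
python3 - <<'E'
from h import *
c=shot("wrist","w1.png"); np.save("c1.npy",c,allow_pickle=True)
for l in ["bed_mark","head","slot_floor","tongue_top","block_tab","block"]: print(l,rec("wrist",l))
im=cv2.resize(c["im"],(784,588),interpolation=cv2.INTER_CUBIC); cv2.imwrite("pics/w1b.png",im)
E
```

```text
bed_mark [(0.8, [0.6427, 0.0389, 0.1163])]
head [(0.75, [0.557, 0.0064, 0.1553])]
slot_floor [(0.76, [0.6424, 0.0357, 0.1116])]
tongue_top [(0.94, [0.3823, -0.1169, 0.0437]), (0.86, [0.5751, 0.1096, 0.0978])]
block_tab [(0.86, [0.3853, -0.1118, 0.0412]), (0.79, [0.5808, 0.1144, 0.0968]), (0.69, [0.4483, 0.3229, 0.1266])]
block [(0.67, [0.3833, -0.1143, 0.0407]), (0.57, [0.5799, 0.1062, 0.0975]), (0.3, [0.6407, 0.0371, 0.1161])]
```

View pics/w1b.png

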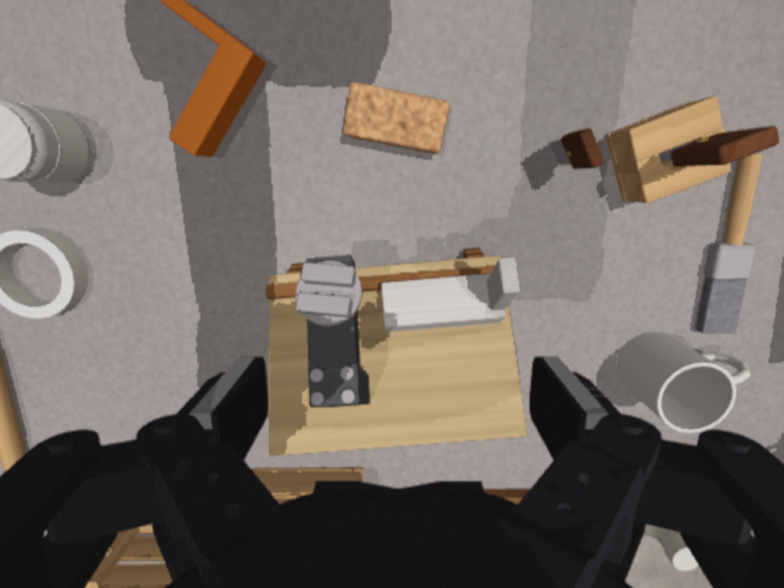

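Run:
```python
from h import *
im=cv2.imread("pics/w1.png")[170:335,180:385]
cv2.imwrite("pics/w1c.png",cv2.resize(im,None,fx=3.6,fy=3.6,interpolation=cv2.INTER_CUBIC))
```

```text
(no output)
```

View pics/w1c.png

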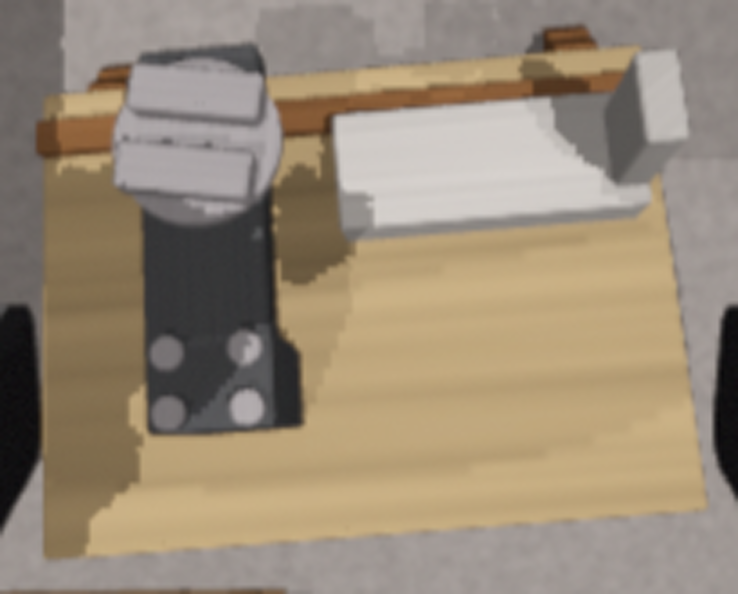

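```bash
cat > fit.py <<'E'
from h import *
from scipy.optimize import least_squares
def jig(p):
    x,y,w=p; Rm=R.from_euler("z",w).as_matrix()@R.from_euler("y",-np.pi/6).as_matrix()
    return Rm,np.array([x,y,.07])
def J(p,pts): Rm,o=jig(p); return np.array(pts)@Rm.T/1+o
E
python3 - <<'E'
from fit import *
c=np.load("c1.npy",allow_pickle=True).item()
o=lambda U:np.c_[180+(np.array(U)[:,0]+.5)/3.6-.5,170+(np.array(U)[:,1]+.5)/3.6-.5]
head=o([(133,65),(267,80),(250,200),(115,185),(128,108),(262,125),(255,152),(120,140)])
bed=o([(45,557),(705,510)]); arm=o([(145,215),(150,400),(270,215),(275,340)])
blk=o([(333,115),(340,232),(635,52),(680,55),(688,135),(642,145)])
def model(q):
    p=q[:3];xm=q[3];t=q[4]
    s=np.array([np.sin(t),np.cos(t),0]);n=np.array([np.cos(t),-np.sin(t),0]);h=np.array([0,0,.104])
    H=[h-.02*n-.021*s,h-.02*n+.021*s,h+.02*n+.021*s,h+.02*n-.021*s,h-.005*n-.021*s,h-.005*n+.021*s,h+.005*n+.021*s,h+.005*n-.021*s]
    return np.array(H),np.array([[xm,-.08,0],[xm,.165,0]])
def res(q):
    H,B=model(q); r=[(proj(c,J(q[:3],H))-head).ravel(),(proj(c,J(q[:3],B))-bed).ravel()]
    A=proj(c,J(q[:3],[[q[5],-.02,.084],[q[6],-.02,.084],[q[7],.02,.084],[q[8],.02,.084]]))-arm
    r.append(A.ravel())
    bx,by,bw=q[9:12]; Bp=np.array([[-.022,-.05,.03],[.022,-.05,.03],[-.015,.05,.096],[-.015,.064,.096],[.015,.064,.096],[.015,.05,.096]])
    Bp=Bp@R.from_euler("z",bw).as_matrix().T+[bx,by,0]
    r.append((proj(c,J(q[:3],Bp))-blk).ravel()); return np.concatenate(r)
q=least_squares(res,[.6,0,.06,.14,.17,.02,.06,.02,.06,0,.1,0],loss="soft_l1").x
print(np.round(q,4)); print(np.round(res(q).reshape(-1,2),1).tolist())
np.save("q.npy",q)
for n,P in dict(slot=[0,0,.09],bed=[0,0,0],tab=[q[9],q[10]+.057,.075],tt=[q[9],q[10],.03]).items(): print(n,J(q[:3],[P]).round(4))
E
```

```text
[ 6.053e-01  7.500e-03  7.500e-02  1.279e-01  1.863e-01  2.060e-02
  7.830e-02  2.380e-02  6.310e-02 -1.300e-03  8.850e-02 -3.000e-04]
[[0.7, -0.5], [0.3, -1.1], [-0.1, 0.6], [-0.5, 0.8], [-0.2, 0.3], [-0.2, -0.7], [0.5, 0.6], [0.5, 0.1], [-0.7, 0.1], [1.7, -0.2], [-0.3, 0.0], [-0.8, 0.0], [-0.3, 0.0], [-0.0, 0.0], [-0.3, -0.0], [-0.2, -0.4], [-0.5, 0.2], [-0.6, -1.6], [1.0, 1.8], [1.0, 0.0]]
slot [[0.5604 0.0041 0.1479]]
bed [[0.6053 0.0075 0.07  ]]
tab [[0.5559 0.1497 0.1343]]
tt [[0.5826 0.0946 0.0953]]
```

The model fits to under a pixel: jig yaw 4.3°, screw about 0.19 rad, block 88 mm left of the nose. Now I go to the tab.

Request:
send_rows:
  plan:
    - [45,10.7,0,0,0.6]
    - [44.8,10.8,0,0,0.6]
    - [0,0,0,-4.3,0.6]
    - [0,0,40,0,0.6]
    - [0,0,45,0,0.6]
    - [0,0,45,0,0.6]
    - [0,0,45,0,0.6]
    - [0,0,30,0,0.6]
    - [0,0,15,0,0.6]
    - [0,0,9.6,0,0.6]

```text
time_s: 6.6
ee_pos: [0.5522, 0.1493, 0.1197]
tool_rot: [-0.001, 0.684, 0.73, -0.001]
force: [0.4, -0.1, 1.3]
grip_width: 0.0514
```

Request:
send_rows:
  plan:
    - [0,0,0,0,0.6]
    - [0,0,0,0,0]
    - [0,0,0,0,0]
    - [0,0,0,0,0]
    - [0,0,0,0,0]
    - [0,0,0,0,0]
  squeeze: 30

```text
time_s: 7.2
ee_pos: [0.5541, 0.1494, 0.1229]
tool_rot: [0.001, 0.683, 0.73, 0.001]
force: [-1.5, -1.4, 6.7]
grip_width: 0.0135
```

Request:
send_rows:
  plan:
    - [-5,0,0,0,0]
    - [-8,0,0,0,0]
    - [-9,0,0,0,0]
    - [-9,0,0,0,0]
    - [-9,0,0,0,0]
    - [-9,0,0,0,0]
    - [-9,0,0,0,0]
    - [-9,0,0,0,0]
    - [-7,0,0,0,0]
    - [-4,0,0,0,0]

```text
time_s: 8.2
ee_pos: [0.5599, 0.0735, 0.123]
tool_rot: [-0.0, 0.683, 0.73, 0.003]
force: [0.6, 7.3, 6.1]
grip_width: 0.0137
```

Run:
```python
from h import *
print(tool().round(4)); s=observe(); print(s["force"],s["grip_width"])
c=shot("wrist","w2.png"); np.save("c2.npy",c,allow_pickle=True)
```

```text
[[-0.0672  0.9977  0.0038  0.5599]
 [ 0.9977  0.0672  0.0049  0.0735]
 [ 0.0046  0.0041 -1.      0.123 ]
 [ 0.      0.      0.      1.    ]]
[0.59584878 7.27969648 6.13274398] 0.013653021064927762
```

Request:
send_rows:
  plan:
    - [0,0,0,0,0.25]
    - [0,0,0,0,0.35]
    - [0,0,0,0,0.35]
    - [0,0,-10,0,0.35]
    - [0,0,-30,0,0.35]
    - [0,0,-45,0,0.35]
    - [0,0,-45,0,0.35]
    - [0,0,-45,0,0.35]
    - [0,0,-45,0,0.35]
    - [0,0,0,0,0.9]

```text
time_s: 9.25
ee_pos: [0.561, 0.0716, 0.3492]
tool_rot: [0.004, 0.683, 0.73, 0.004]
force: [0.9, 0.8, 1.0]
grip_width: 0.0434
```

Request:
send_rows:
  plan:
    - [20,-45,0,0,0.9]
    - [40,-30,0,0,0.9]
    - [40,0,0,0,0.9]
    - [0,0,0,0,0.9]
    - [0,0,0,0,0.9]

```text
time_s: 9.75
ee_pos: [0.4766, 0.1669, 0.3415]
tool_rot: [0.0, 0.683, 0.731, -0.0]
force: [0.2, -0.7, 0.8]
grip_width: 0.0771
```

Run:
```python
from h import *
c=shot("wrist","w3.png"); np.save("c3.npy",c,allow_pickle=True)
for l in ["driver_grip","stand_floor","driver","block_tab"]: print(l,rec("wrist",l))
print(c["P"].round(3))
cv2.imwrite("pics/w3b.png",cv2.resize(c["im"],(784,588),interpolation=cv2.INTER_CUBIC))
```

```text
driver_grip [(0.93, [0.4404, 0.2286, 0.0944]), (0.83, [0.4423, 0.3253, 0.127])]
stand_floor [(0.82, [0.433, 0.3199, 0.0468]), (0.33, [0.6116, 0.0965, 0.1022])]
driver [(0.84, [0.4415, 0.3282, 0.1277]), (0.57, [0.4463, 0.2245, 0.0938])]
block_tab [(0.84, [0.5744, 0.0724, 0.101])]
[[-0.069 -0.963 -0.259  0.412]
 [ 0.998 -0.067 -0.016  0.164]
 [-0.002 -0.26   0.966  0.484]
 [ 0.     0.     0.     1.   ]]
```

View pics/w3b.png

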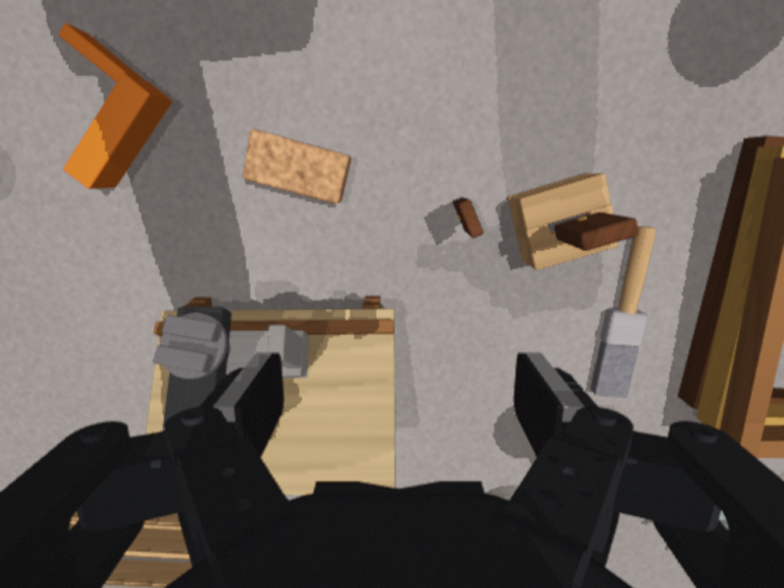

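The block is under the arm, with its tab at (290,350). The larger driver is in the stand, handle top around (600,228). The small look-alike is at (468,217). I'll confirm in an enlarged crop.

Run:
```python
from h import *
im=cv2.imread("pics/w3.png")[115:200,315:465]
cv2.imwrite("pics/w3c.png",cv2.resize(im,None,fx=5,fy=5,interpolation=cv2.INTER_CUBIC))
```

```text
(no output)
```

View pics/w3c.png

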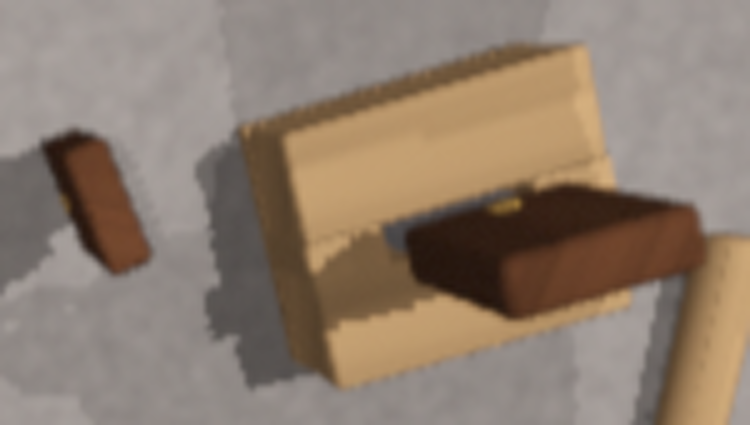

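Run:
```python
from fit import *
c=np.load("c3.npy",allow_pickle=True).item()
o=lambda U:np.c_[315+(np.array(U)[:,0]+.5)/5-.5,115+(np.array(U)[:,1]+.5)/5-.5]
st=o([(285,133),(587,45),(632,303),(342,387)]); hd=o([(503,262),(697,205),(705,262),(515,318)])
def quad(q,a,b,z):
    return np.array([[-a,-b,0],[-a,b,0],[a,b,0],[a,-b,0]])@R.from_euler("z",q[2]).as_matrix().T+[q[0],q[1],z]
for n,px,a,b,z in [("stand",st,.0375,.0425,.05),("handle",hd,.008,.023,.138)]:
    f=lambda q:(proj(c,quad(q,a,b,z))-px).ravel()
    q=least_squares(f,[.45,.32,.3],loss="soft_l1").x; print(n,q[:2].round(4),np.degrees(q[2]).round(1),f(q).round(1))
go([.45,.33,.25],196)
```

```text
stand [0.4467 0.3342] 20.7 [-1.  -0.1  0.8 -1.2  0.9  0.5 -0.8  0.8]
handle [0.4466 0.3329] 21.7 [-1.7 -0.5  1.  -1.9  1.9  0.6 -1.1  2. ]
shift [165.9 -16.7  91.3] rows 3.8 yaw 93.7 turn(tool) -102.3
```

Request:
send_rows:
  plan:
    - [42.4,-5,22.8,-8,0.8]
    - [42,1,22.8,-8,0.8]
    - [40,7,22.8,-8,0.8]
    - [38,13,22.8,-8,0.8]
    - [0,0,0,-8,0.8]
    - [0,0,0,-8,0.8]
    - [0,0,0,-8,0.8]
    - [0,0,0,-8,0.8]
    - [0,0,0,-8,0.8]
    - [0,0,0,-8,0.8]

```text
time_s: 11.0
ee_pos: [0.449, 0.3287, 0.2501]
tool_rot: [-0.0, 0.052, 0.999, -0.0]
force: [-0.8, -0.2, -0.5]
grip_width: 0.0685
```

Request:
send_rows:
  plan:
    - [0,0,0,-8,0.8]
    - [0,0,0,-8,0.8]
    - [0,0,0,-8,0.8]
    - [0,0,0,-3.3,0.8]
    - [0,0,0,0,0.8]
    - [0,0,0,0,0.8]

```text
time_s: 11.6
ee_pos: [0.4488, 0.3289, 0.2502]
tool_rot: [-0.0, -0.182, 0.983, -0.0]
force: [-0.6, -0.5, -0.7]
grip_width: 0.0684
```

Run:
```python
from fit import *
c=shot("wrist","w4.png")
go([.4467,.3335,.0893],201)
def box(a,b,z0): return np.array([[-a,-b,0],[-a,b,0],[a,b,0],[a,-b,0]])@R.from_euler("z",21,degrees=True).as_matrix().T+[.4467,.3335,z0]
for a,b,z in [(.008,.023,.138),(.0375,.0425,.05)]: cv2.polylines(c["im"],[np.round(proj(c,box(a,b,z))*8).astype(int)],True,(0,255,0),1,cv2.LINE_AA,3)
cv2.imwrite("pics/w4b.png",cv2.resize(c["im"],(784,588),interpolation=cv2.INTER_CUBIC))
```

```text
shift [  0.3   4.9 160.9] rows 3.2 yaw -159.0 turn(tool) -0.0
```

View pics/w4b.png

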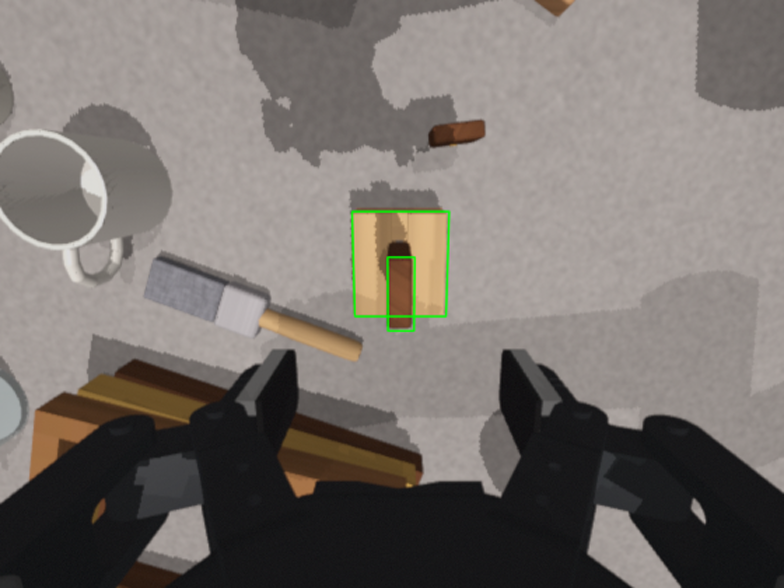

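Stand and handle line up with the model at yaw 21°. Descend, grip and lift.

Request:
send_rows:
  plan:
    - [0.3,4.9,30,0,0.8]
    - [0,0,45,0,0.8]
    - [0,0,45,0,0.8]
    - [0,0,25,0,0.8]
    - [0,0,12,0,0.8]
    - [0,0,3.9,0,0.8]
    - [0,0,0,0,0]
    - [0,0,0,0,0]
    - [0,0,0,0,0]
    - [0,0,0,0,0]
  squeeze: 80

```text
time_s: 12.65
ee_pos: [0.447, 0.3344, 0.0909]
tool_rot: [0.001, -0.183, 0.983, 0.0]
force: [-1.4, -0.4, 4.3]
grip_width: 0.0149
```

Request:
send_rows:
  plan:
    - [0,0,0,0,0]
    - [0,0,0,0,0]
    - [0,0,-5,0,0]
    - [0,0,-15,0,0]
    - [0,0,-20,0,0]

```text
time_s: 13.15
ee_pos: [0.4455, 0.3335, 0.1293]
tool_rot: [-0.001, -0.183, 0.983, -0.0]
force: [0.2, -0.1, -1.3]
grip_width: 0.0152
```

Run:
```python
from h import *
s=observe(); print(s["ee_pos"],s["force"],s["grip_width"])
```

```text
[0.44553084 0.33345624 0.129271  ] [ 0.20231183 -0.13912821 -1.26124956] 0.015208580315697232
```

Driver held. Lift, then carry it to hover over the screw head.

Request:
send_rows:
  plan:
    - [0,0,-35,0,0]
    - [0,0,-45,0,0]
    - [0,0,-45,0,0]
    - [0,0,-40,0,0]
    - [2,-30,0,0,0]
    - [2,-43,0,0,0]
    - [2,-43,0,0,0]
    - [2,-43,0,0,0]
    - [2,-43,0,0,0]
    - [2,-43,0,0,0]

```text
time_s: 14.15
ee_pos: [0.5234, 0.0994, 0.2948]
tool_rot: [0.0, -0.183, 0.983, 0.0]
force: [0.1, 0.6, -1.8]
grip_width: 0.0151
```

Request:
send_rows:
  plan:
    - [2,-43,0,0,0]
    - [2,-43,0,0,0]
    - [0.4,-16,0,0,0]
    - [0,0,0,7,0]
    - [0,0,0,8,0]
    - [0,0,0,8,0]
    - [0,0,0,6,0]
    - [0,0,14,0,0]
    - [0,0,0,0,0]
    - [0,0,0,0,0]

```text
time_s: 15.15
ee_pos: [0.5554, 0.0047, 0.2805]
tool_rot: [-0.0, 0.069, 0.998, 0.0]
force: [-0.3, -0.2, -2.6]
grip_width: 0.0152
```

Run:
```python
from fit import *
go([.5544,.0037,.2378],172); T=tool(); print(T[:3,3])
c=shot("wrist","w5.png"); np.save("c5.npy",c,allow_pickle=True)
q=np.load("q.npy"); t=q[4]
b=np.array([[sx*.002,sy*.016,.0829] for sx,sy in [(-1,-1),(-1,1),(1,1),(1,-1)]])@T[:3,:3].T+T[:3,3]
s=np.array([np.sin(t),np.cos(t),0]);n=np.array([np.cos(t),-np.sin(t),0]);h=np.array([0,0,.104])
im=cv2.resize(c["im"],None,fx=4,fy=4,interpolation=cv2.INTER_CUBIC)
L=lambda P,col: cv2.polylines(im,[np.round((proj(c,P)*4+1.5)*8).astype(int)],True,col,1,cv2.LINE_AA,3)
L(b,(0,255,0))
for a,e in [(-.02,-.005),(.005,.02)]: L(J(q[:3],[h+a*n-.021*s,h+a*n+.021*s,h+e*n+.021*s,h+e*n-.021*s]),(0,0,255))
u,v=(proj(c,b).mean(0)*4).astype(int); print(u,v,im.shape)
cv2.imwrite("pics/w5c.png",im[max(0,v-300):v+300,max(0,u-400):u+400])
```

```text
shift [ 0.8 -1.1 42.7] rows 0.9 yaw 172.1 turn(tool) 0.1
[0.55538717 0.00469719 0.28052114]
1141 851 (1680, 2240, 3)
```

View pics/w5c.png

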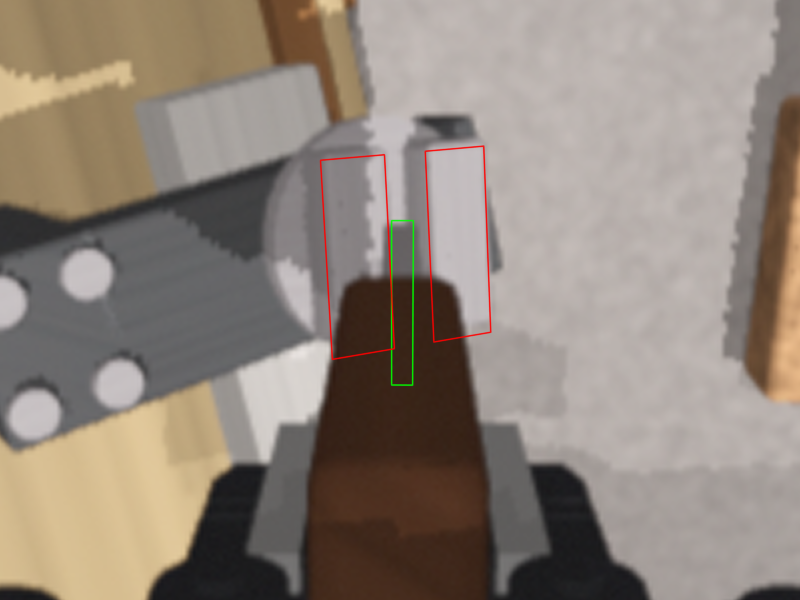

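Blade centre (400,250) and slot (385–426 at mouth) agree with the model within about 1 mm. Insert.

Request:
send_rows:
  plan:
    - [0.8,-1.1,10,0,0]
    - [0,0,15,0,0]
    - [0,0,8,0,0]
    - [0,0,4,0,0]
    - [0,0,3,0,0]
    - [0,0,2.7,0,0]
    - [0,0,0,0,0]
    - [0,0,0,0,0]

```text
time_s: 16.0
ee_pos: [0.5544, 0.0033, 0.2389]
tool_rot: [-0.0, 0.069, 0.998, -0.0]
force: [-4.7, 0.5, 6.3]
grip_width: 0.0152
```

Run:
```python
from fit import *
go([.5544,.0037,.2378],172); s=observe(); print(s["ee_pos"],s["force"],s["ft_torque"])
c=shot("side","s5.png"); cc=shot("scene","sc5.png")
q=np.load("q.npy"); T=tool()
tip=T[:3,3]-[0,0,.0829]
out=[]
for k in (c,cc):
    b=np.array([[sx*.002,sy*.016,.0829] for sx,sy in [(-1,-1),(-1,1),(1,1),(1,-1)]])@T[:3,:3].T+T[:3,3]
    u,v=proj(k,tip)[0].astype(int); out.append(cv2.resize(k["im"][v-35:v+35,u-30:u+30],None,fx=6.5,fy=6.5,interpolation=cv2.INTER_CUBIC))
cv2.imwrite("pics/s5c.png",np.hstack(out))
```

```text
shift [0.  0.4 1.1] rows 0.0 yaw 172.1 turn(tool) 0.1
[0.55436322 0.00333172 0.23892498] [-4.7001341   0.47359522  6.29782297] [0.13672396 1.37522393 0.10590388]
```

View pics/s5c.png

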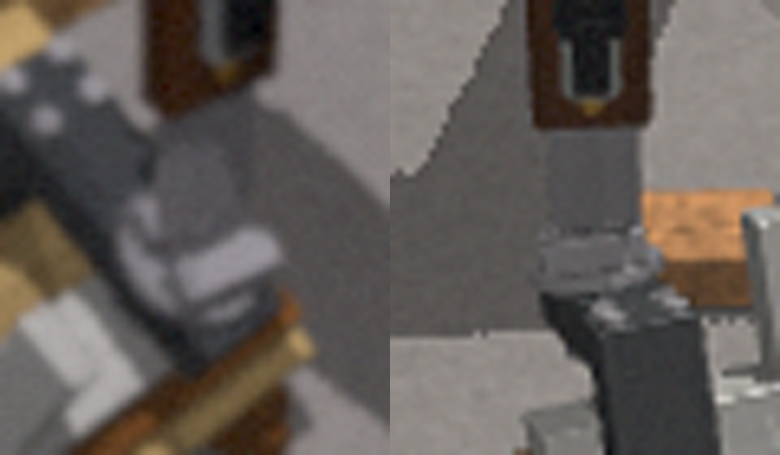

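Blade sits between the two head blocks with light contact forces. Start turning.

Request:
send_rows:
  plan:
    - [0,0,0,4,0]
    - [0,0,0,6,0]
    - [0,0,0,6,0]
    - [0,0,0,6,0]
    - [0,0,0,6,0]
    - [0,0,0,6,0]
    - [0,0,0,6,0]

```text
time_s: 16.8
ee_pos: [0.5516, 0.005, 0.2407]
tool_rot: [-0.002, 0.407, 0.913, 0.001]
force: [-17.4, 4.1, 27.0]
grip_width: 0.0152
```

Run:
```python
from fit import *
go([.555,.0037,.2378],94.3); s=observe(); print(s["ee_pos"],s["force"],s["ft_torque"])
c=shot("wrist","w6.png"); np.save("c6.npy",c,allow_pickle=True)
```

```text
shift [-3.3  1.7  2.9] rows 0.1 yaw 131.9 turn(tool) 37.6
[0.5515522  0.00498605 0.24073604] [-17.37069121   4.08841405  27.00875898] [1.46904489 4.60329658 0.25554262]
```

Run:
```python
from fit import *
c6=np.load("c6.npy",allow_pickle=True).item(); q=np.load("q.npy")
tip=tool()[:3,3]-[0,0,.0829]; out=[]
for k,h,w,f in ((c6,50,33,6),(shot("side"),50,33,6)):
    u,v=proj(k,tip)[0].astype(int); out.append(cv2.resize(k["im"][v-h:v+h,u-w:u+w],None,fx=f,fy=f,interpolation=cv2.INTER_CUBIC))
cv2.imwrite("pics/s6c.png",np.hstack(out));
```

```text
(no output)
```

View pics/s6c.png

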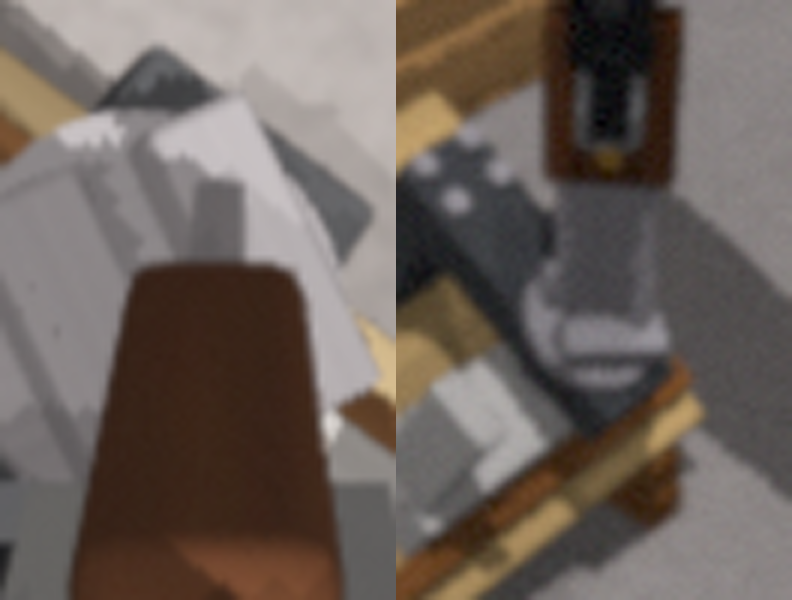

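Run:
```python
from fit import *
c=np.load("c6.npy",allow_pickle=True).item(); q=np.load("q.npy"); T=tool()
tip=T[:3,3]-[0,0,.0829]; u,v=proj(c,tip)[0].astype(int)
o=lambda U:np.c_[u-33+(np.array(U)[:,0]+.5)/6-.5,v-50+(np.array(U)[:,1]+.5)/6-.5]
px=o([(240,95),(378,378),(155,125)])
def H(t):
    s=np.array([np.sin(t),np.cos(t),0]);n=np.array([np.cos(t),-np.sin(t),0]);h=np.array([0,0,.104])
    return [h-.02*n-.021*s,h-.02*n+.021*s,h-.005*n-.021*s]
f=lambda a:(proj(c,J([a[1],a[2],q[2]],H(a[0])))-px).ravel()
r=least_squares(f,[.5,q[0],q[1]]); print(r.x,r.fun.round(2)); r=least_squares(lambda a:f([a[0],q[0],q[1]]),[.5]); print(r.x,r.fun.round(2))
print("blade tip near-edge px model",proj(c,(np.array([[-.002,-.016,.0829],[.002,-.016,.0829]])@T[:3,:3].T+T[:3,3])).round(1).tolist(),"seen",o([(190,181),(240,181)]).round(1).tolist())
print("tip in bed axes",(jig(q[:3])[0].T@(tip-jig(q[:3])[1])*1000).round(1)); print(tip)
print("blade yaw rel jig",np.degrees(np.arctan2(T[1,0],T[0,0]))-180-np.degrees(q[2]))
```

```text
[0.53424495 0.60454214 0.00549193] [ 1.06 -1.61  0.82  1.36 -1.84  0.34]
[0.48377573] [ 0.6   0.19  2.6   1.95 -1.86  3.08]
blade tip near-edge px model [[281.4, 192.0], [286.9, 192.0]] seen [[281.2, 192.8], [289.6, 192.8]]
tip in bed axes [ -2.6   1.5 103. ]
[0.55163853 0.00493235 0.15787866]
blade yaw rel jig -52.23718488071618
```

The screw turned to about 0.5 rad but the blade rode partly up on the rim: it was too shallow and about 1 mm too far downhill. Lift out, realign and re-insert deeper.

Request:
send_rows:
  plan:
    - [0,0,-8,0,0]
    - [0,0,-14,0,0]
    - [0,0,-8,0,0]
    - [0,0,0,-7,0]
    - [0,0,0,-7,0]
    - [0,0,0,-6,0]
    - [0,0,0,0,0]
    - [0,0,0,0,0]

```text
time_s: 17.7
ee_pos: [0.5553, 0.0032, 0.268]
tool_rot: [0.0, 0.242, 0.97, 0.0]
force: [-0.1, 0.2, -1.1]
grip_width: 0.015
```

Run:
```python
from fit import *
T=tool(); print(T[:3,3]); c=shot("wrist","w7.png"); np.save("c7.npy",c,allow_pickle=True); np.save("T7.npy",T)
q=np.load("q.npy"); go([.5558,.0038,.238],152.1); print(observe()["force"])
tip=T[:3,3]-[0,0,.0829]; u,v=proj(c,tip)[0].astype(int); print(u,v)
cv2.imwrite("pics/w7c.png",cv2.resize(c["im"][v-60:v+50,u-65:u+65],None,fx=5.4,fy=5.4,interpolation=cv2.INTER_CUBIC))
```

```text
[0.5553178  0.00317978 0.26799464]
shift [-0.2  0.8 29.9] rows 0.6 yaw 152.0 turn(tool) -0.1
[-0.7822646   0.87133007 -1.47585658]
284 212
```

View pics/w7c.png

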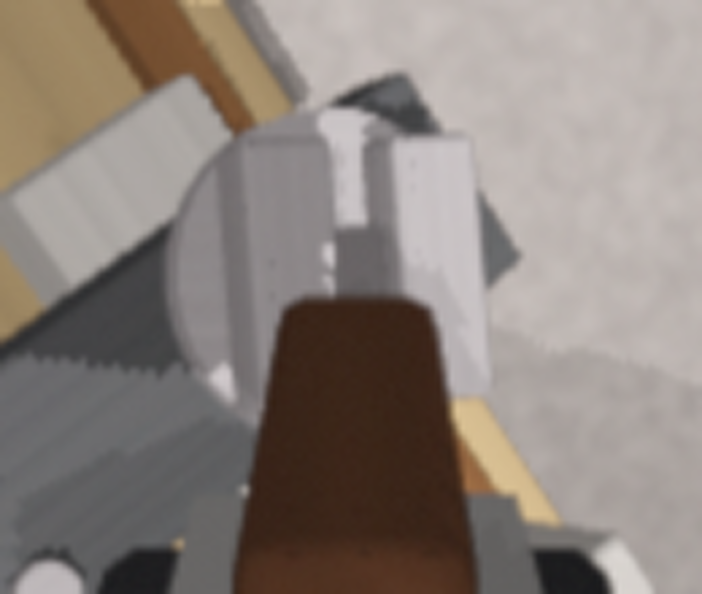

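Run:
```python
from fit import *
c=np.load("c7.npy",allow_pickle=True).item(); q=np.load("q.npy"); T=np.load("T7.npy"); u,v=284,212
o=lambda U:np.c_[u-65+(np.array(U)[:,0]+.5)/5.4-.5,v-60+(np.array(U)[:,1]+.5)/5.4-.5]
ci=lambda P:((P-[u-65,v-60]+.5)*5.4-.5).round(0).tolist()
px=o([(243,140),(330,143),(392,137),(472,137),(490,388)])
def H(t):
    s=np.array([np.sin(t),np.cos(t),0]);n=np.array([np.cos(t),-np.sin(t),0]);h=np.array([0,0,.104])
    return [h+.02*n-.021*s,h+.005*n-.021*s,h-.005*n-.021*s,h-.02*n-.021*s,h-.02*n+.021*s]
f=lambda a:(proj(c,J([a[1],a[2],q[2]],H(a[0])))-px).ravel()
r=least_squares(f,[.5,q[0],q[1]]); print(r.x,r.fun.round(1)); 
r2=least_squares(lambda a:f([a[0],q[0],q[1]]),[.5]); print(r2.x,r2.fun.round(1))
for half,up in [(.002,0),(.003,.008)]:
  print(ci(proj(c,np.array([[-half,-.016,.0829-up],[half,-.016,.0829-up]])@T[:3,:3].T+T[:3,3])))
m=cv2.cvtColor(c["im"],cv2.COLOR_BGR2GRAY)
for row in (196,199,202,205): print(row,m[row,272:300].tolist())
```

```text
[0.5441199  0.60459061 0.00617838] [-1.   0.1  0.1 -1.  -0.5 -0.2  0.5 -0.7  1.   2. ]
[0.53690861] [-1.1  2.1 -0.1  0.9 -0.7  1.5  0.3  0.9  1.1  3.5]
[[343.0, 219.0], [373.0, 219.0]]
[[335.0, 231.0], [381.0, 231.0]]
196 [136, 137, 139, 137, 137, 137, 139, 142, 135, 105, 101, 102, 100, 101, 101, 100, 100, 99, 106, 116, 141, 180, 193, 197, 197, 198, 195, 195]
199 [136, 137, 137, 137, 136, 138, 155, 191, 186, 119, 102, 102, 101, 100, 101, 101, 102, 101, 109, 113, 125, 160, 189, 194, 192, 196, 196, 195]
202 [136, 136, 137, 138, 137, 136, 139, 142, 134, 107, 102, 101, 101, 102, 102, 102, 101, 100, 103, 112, 121, 148, 172, 178, 180, 182, 186, 185]
205 [136, 136, 136, 136, 135, 134, 137, 146, 158, 110, 98, 96, 94, 94, 95, 96, 100, 97, 101, 110, 116, 138, 167, 175, 180, 181, 180, 179]
```

Run:
```python
from fit import *
p=[.605,.007,np.load("q.npy")[2]]
a=J(p,[[-.0027,.0005,.100],[-.0027,.0003,.099],[-.0025,0,.0985]])+[0,0,.0829]; print(a.round(4))
go(a[0],149.6)
```

```text
[[0.5528 0.0036 0.2382]
 [0.5533 0.0034 0.2373]
 [0.5537 0.0031 0.237 ]]
shift [ 2.3 -0.8 29.8] rows 0.6 yaw 152.0 turn(tool) 2.4
```

Request:
send_rows:
  plan:
    - [2.3,-0.8,5,2.4,0]
    - [0,0,12,0,0]
    - [0,0,6,0,0]
    - [0,0,4,0,0]
    - [0,0,2.8,0,0]
    - [0,0,0,0,0]
    - [0,0,0,0,0]

```text
time_s: 18.45
ee_pos: [0.5524, 0.0037, 0.238]
tool_rot: [-0.0, 0.262, 0.965, 0.0]
force: [-0.6, 0.1, -1.7]
grip_width: 0.0152
```

Run:
```python
from h import *
s=observe(); print(s["ee_pos"],s["force"],s["ft_torque"]); go([.5533,.0034,.2373],110)
```

```text
[0.5524393  0.00369537 0.23800622] [-0.56524489  0.14511014 -1.69644471] [0.07833949 0.12265646 0.03010412]
shift [-0.9  0.2  0.7] rows 0.0 yaw 149.7 turn(tool) 39.7
```

Inserted with no contact force. Turn 40° and check.

Request:
send_rows:
  plan:
    - [-0.5,0,0.2,5,0]
    - [-0.4,0,0.2,5,0]
    - [0,0,0.2,5,0]
    - [0,0,0.1,5,0]
    - [0,0,0,5,0]
    - [0,0,0,5,0]
    - [0,0,0,5,0]
    - [0,0,0,5,0]
    - [0,0,0,0,0]

```text
time_s: 19.35
ee_pos: [0.5533, 0.0036, 0.2382]
tool_rot: [0.0, 0.576, 0.818, 0.001]
force: [-1.4, 1.8, 2.9]
grip_width: 0.0152
```

Run:
```python
from h import *
s=observe(); print(s["ee_pos"],s["force"],s["ft_torque"]); go([.5537,.0031,.237],81.3)
c=shot("wrist","w8.png"); np.save("c8.npy",c,allow_pickle=True); np.save("T8.npy",tool())
```

```text
[0.55333156 0.00363188 0.23815606] [-1.42731241  1.80815119  2.93240763] [0.42702241 0.42885088 0.10008401]
shift [-0.6  0.2  1.2] rows 0.0 yaw 109.7 turn(tool) 28.4
```

Request:
send_rows:
  plan:
    - [-0.3,0.2,0.2,5,0]
    - [-0.3,0,0.2,5,0]
    - [0,0,0.2,5,0]
    - [0,0,0,5,0]
    - [0,0,0,5,0]
    - [0,0,0,0,0]

```text
time_s: 20.0
ee_pos: [0.5543, 0.0027, 0.2375]
tool_rot: [0.001, 0.739, 0.674, 0.001]
force: [-0.7, 0.3, 4.2]
grip_width: 0.0147
```

```bash
cat > th.py <<'E'
from fit import *
def segs(t):
    s=np.array([np.sin(t),np.cos(t),0]);n=np.array([np.cos(t),-np.sin(t),0]);h=np.array([0,0,.104]); L=[]
    for a,e in [(-.02,-.005),(.005,.02)]:
        k=[h+a*n-.021*s,h+a*n+.021*s,h+e*n+.021*s,h+e*n-.021*s]; L+=[(k[i],k[(i+1)%4]) for i in range(4)]
    return L
def theta(c,p=None,rng=(0,2)):
    if p is None: p=[.605,.007,np.load("q.npy")[2]]
    g=cv2.GaussianBlur(cv2.cvtColor(c["im"],cv2.COLOR_BGR2GRAY).astype(np.float32),(0,0),.8)
    gx,gy=cv2.Sobel(g,5,1,0),cv2.Sobel(g,5,0,1); ts=np.arange(*rng,.01); sc=[]
    for t in ts:
        best=0
        for dx in (-1,0,1):
         for dy in (-1,0,1):
          S=0
          for A,B in segs(t):
            P=proj(c,J(p,[A+(B-A)*w for w in np.linspace(.05,.95,25)])).astype(np.float32)+np.float32([dx,dy])
            d=P[-1]-P[0]; nn=np.array([-d[1],d[0]])/np.hypot(*d)
            f=lambda m: cv2.remap(m,P[:,0:1],P[:,1:2],cv2.INTER_LINEAR).ravel()
            S+=np.minimum(np.abs(f(gx)*nn[0]+f(gy)*nn[1]),120).sum()
          best=max(best,S)
        sc.append(best)
    sc=np.array(sc); i=np.argsort(-sc)[:6]; return ts[i].round(2),sc[i].round(0)
E
python3 - <<'E'
from th import *
s=observe(); print(s["ee_pos"],s["force"],s["ft_torque"]); go([.5537,.0031,.237],81.3)
c=shot("wrist","w9.png"); np.save("c9.npy",c,allow_pickle=True)
for n in (1,7,8,9):print(n,theta(np.load(f"c{n}.npy",allow_pickle=True).item()))
for n in ("side","scene"): print(n,theta(shot(n,n+"9.png")))
E
```

```text
[0.55426634 0.00266735 0.23746166] [-0.70702273  0.3222101   4.24312826] [0.24701834 0.1825885  0.0757737 ]
shift [ 0.4 -0.6  0.5] rows 0.0 yaw 84.8 turn(tool) 3.5
1 (array([0.17, 0.18, 0.16, 0.19, 0.15, 0.2 ]), array([18124., 18058., 17947., 17836., 17581., 17457.], dtype=float32))
7 (array([0.58, 0.59, 0.6 , 0.57, 0.61, 0.53]), array([10232., 10226., 10169., 10162., 10107., 10061.], dtype=float32))
8 (array([1.11, 1.1 , 1.12, 1.09, 1.13, 1.08]), array([10698., 10683., 10630., 10568., 10490., 10366.], dtype=float32))
9 (array([1.51, 1.52, 1.5 , 1.53, 1.49, 1.55]), array([11132., 11098., 11057., 10991., 10929., 10919.], dtype=float32))
side (array([1.54, 1.55, 1.56, 1.53, 1.57, 1.52]), array([15077., 15070., 15059., 15059., 15035., 15027.], dtype=float32))
scene (array([1.61, 1.6 , 1.62, 1.59, 1.63, 1.58]), array([10151., 10141., 10140., 10134., 10123., 10093.], dtype=float32))
```

Request:
send_rows:
  plan:
    - [0,0,0,2,0]
    - [0,0,0,0,0]
    - [0,0,0,-4,0]
    - [0,0,0,-4,0]
    - [0,0,-8,0,0]
    - [0,0,-25,0,0]
    - [0,0,-30,0,0]
    - [0,0,-10,0,0]
    - [0,0,0,0,0]
    - [0,0,0,0,0]

```text
time_s: 21.15
ee_pos: [0.5532, 0.0027, 0.3086]
tool_rot: [-0.0, 0.703, 0.711, -0.0]
force: [0.5, 0.1, -1.6]
grip_width: 0.0152
```

Run:
```python
from th import *
go([.4467,.3335,.30],201); print(observe()["force"])
c=shot("wrist","w10.png"); np.save("c10.npy",c,allow_pickle=True); print(theta(c))
out=[]
for n in ("side","scene"):
    k=shot(n,n+"10.png"); print(n,theta(k)); u,v=proj(k,[.555,.004,.16])[0].astype(int); out.append(cv2.resize(k["im"][v-30:v+40,u-35:u+35],(400,400),interpolation=cv2.INTER_CUBIC))
u,v=proj(c,[.555,.004,.16])[0].astype(int); w=cv2.resize(c["im"][v-50:v+50,u-50:u+50],(400,400),interpolation=cv2.INTER_CUBIC)
cv2.imwrite("pics/f10.png",np.vstack([np.hstack([w,out[0]])]))
```

```text
shift [ 332.  -102.7    8.7] rows 7.0 yaw 90.7 turn(tool) -110.3
[ 0.48724684  0.09569408 -1.59980623]
(array([1.54, 1.53, 1.55, 1.52, 1.56, 1.51]), array([13670., 13626., 13620., 13520., 13505., 13341.], dtype=float32))
side (array([1.6 , 1.61, 1.59, 1.62, 1.63, 1.58]), array([18934., 18926., 18893., 18882., 18821., 18818.], dtype=float32))
scene (array([1.55, 1.54, 1.56, 1.53, 1.57, 1.52]), array([14075., 14066., 14059., 14035., 14002., 13994.], dtype=float32))
```

View pics/f10.png

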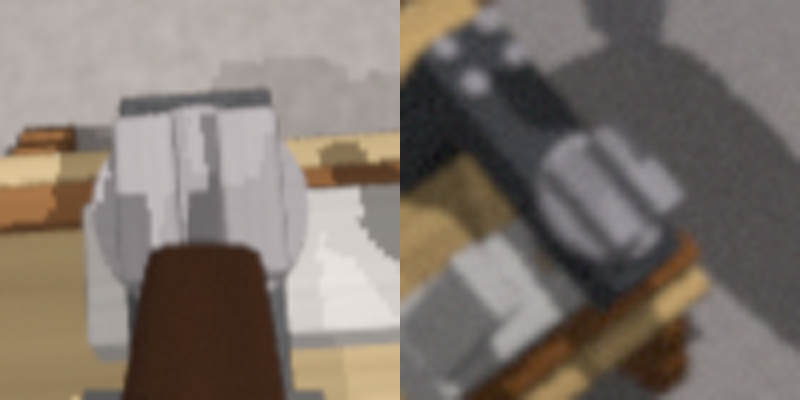

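The screw reads about 1.56 rad (1.54 wrist, 1.60 side, 1.55 scene). The slot runs straight up the slope and the tongue lies under the arm. Take the driver back.

Request:
send_rows:
  plan:
    - [30,-9.7,0,0,0]
    - [40,-12,0,0,0]
    - [42,-13,0,0,0]
    - [42,-13,0,0,0]
    - [42,-13,0,0,0]
    - [42,-13,0,0,0]
    - [42,-13,0,0,0]
    - [42,-13,0,0,0]
    - [10,-3,0,0,0]
    - [0,0,0,-6,0]

```text
time_s: 22.3
ee_pos: [0.4458, 0.335, 0.3085]
tool_rot: [-0.0, 0.662, 0.749, -0.001]
force: [0.8, -0.4, -0.7]
grip_width: 0.0153
```

Request:
send_rows:
  plan:
    - [0,0,0,-8,0]
    - [0,0,0,-8,0]
    - [0,0,0,-8,0]
    - [0,0,0,-8,0]
    - [0,0,0,-8,0]
    - [0,0,0,-8,0]
    - [0,0,0,-8,0]
    - [0,0,0,-8,0]
    - [0,0,0,-8,0]
    - [0,0,0,-8,0]

```text
time_s: 23.3
ee_pos: [0.447, 0.3326, 0.3087]
tool_rot: [-0.001, 0.027, 1.0, -0.001]
force: [0.5, 0.3, -0.5]
grip_width: 0.0153
```

Request:
send_rows:
  plan:
    - [0,0,0,-8,0]
    - [0,0,0,-8,0]
    - [0,0,0,-8,0]
    - [0,0,30,0,0]
    - [0,0,40,0,0]
    - [0,0,40,0,0]
    - [0,0,30,0,0]
    - [0,0,0,0,0]
    - [0,0,0,0,0]

```text
time_s: 24.2
ee_pos: [0.4469, 0.3328, 0.1696]
tool_rot: [-0.001, -0.179, 0.984, -0.0]
force: [0.4, 1.3, -0.7]
grip_width: 0.0155
```

Run:
```python
from h import *
T=tool(); print(T[:3,3]); go([.4467,.3335,.0905],201)
c=shot("wrist","w11.png"); P=proj(c,np.array([[-.002,-.016,.0829],[.002,-.016,.0829],[-.003,-.018,.070],[.003,-.018,.070]])@T[:3,:3].T+T[:3,3]); print(P.round(1).tolist())
b=np.array([[-.0055,-.021,0],[.0055,-.021,0],[-.0055,.021,0],[.0055,.021,0]])@R.from_euler("z",21,degrees=True).as_matrix().T+[.4467,.3335,.05]; print("slot",proj(c,b).round(1).tolist())
m=cv2.cvtColor(c["im"],cv2.COLOR_BGR2GRAY); r=int(P[0,1])
for k in (r-6,r-3,r,r+3,r+6): print(k,m[k,270:302].tolist())
```

```text
[0.44690458 0.33284505 0.16955054]
shift [-0.2  0.7 79.1] rows 1.6 yaw -159.4 turn(tool) -0.4
[[283.1, 193.1], [288.5, 193.1], [281.6, 194.2], [290.2, 194.2]]
slot [[291.7, 178.9], [278.7, 179.0], [291.7, 226.2], [279.2, 226.2]]
187 [124, 125, 125, 126, 128, 128, 124, 115, 118, 173, 194, 196, 197, 198, 190, 144, 114, 107, 104, 102, 94, 122, 165, 185, 186, 187, 187, 189, 190, 193, 194, 195]
190 [125, 125, 126, 126, 128, 129, 124, 115, 118, 173, 193, 196, 197, 198, 196, 173, 121, 107, 104, 101, 97, 126, 165, 184, 186, 186, 187, 189, 191, 192, 194, 195]
193 [126, 125, 126, 126, 124, 110, 111, 106, 116, 173, 190, 180, 171, 165, 164, 153, 111, 100, 100, 99, 97, 129, 167, 185, 186, 186, 187, 189, 191, 192, 194, 195]
196 [139, 130, 126, 121, 107, 105, 102, 98, 115, 173, 182, 126, 95, 92, 91, 91, 91, 91, 92, 91, 98, 131, 167, 185, 187, 187, 187, 189, 191, 193, 194, 195]
199 [170, 140, 112, 104, 104, 105, 103, 98, 115, 170, 178, 111, 92, 91, 92, 91, 91, 92, 92, 90, 98, 132, 167, 185, 187, 187, 188, 189, 191, 193, 194, 195]
```

Request:
send_rows:
  plan:
    - [-0.2,0.7,25,0,0]
    - [0,0,12,0,0]
    - [0,0,12,0,0]
    - [0,0,12,0,0]
    - [0,0,9,0,0]
    - [0,0,5,0,0]
    - [0,0,2,0,0]
    - [0,0,0,0,0]
    - [0,0,0,0,0]

```text
time_s: 25.15
ee_pos: [0.4473, 0.3343, 0.093]
tool_rot: [0.0, -0.179, 0.984, 0.0]
force: [-1.0, -0.4, -1.8]
grip_width: 0.0154
```

Run:
```python
from h import *
s=observe(); print(s["ee_pos"],s["force"],s["ft_torque"])
```

```text
[0.44728357 0.33434147 0.09304466] [-1.04525569 -0.38868136 -1.8148314 ] [-0.02670173  0.00022588 -0.01173323]
```

Request:
send_rows:
  plan:
    - [0,0,1.5,0,0]
    - [0,0,1,0,0]
    - [0,0,0,0,0]
    - [0,0,0,0,0.4]
    - [0,0,0,0,0.7]
    - [0,0,0,0,0.8]
    - [0,0,0,0,0.8]
    - [0,0,-8,0,0.8]
    - [0,0,-20,0,0.8]
    - [0,0,-40,0,0.8]

```text
time_s: 26.15
ee_pos: [0.445, 0.333, 0.1567]
tool_rot: [-0.003, -0.179, 0.984, -0.001]
force: [1.3, 0.1, -0.5]
grip_width: 0.0682
```

Request:
send_rows:
  plan:
    - [0,0,-45,0,0.8]
    - [0,0,-45,0,0.8]
    - [0,-40,0,0,0.8]
    - [0,-40,0,0,0.8]
    - [0,-20,0,0,0.8]
    - [0,0,0,0,0.8]
    - [0,0,0,0,0.8]

```text
time_s: 26.85
ee_pos: [0.4823, 0.2405, 0.2486]
tool_rot: [0.0, -0.179, 0.984, 0.0]
force: [-0.1, -0.6, 0.5]
grip_width: 0.0682
```

Run:
```python
from th import *
print(tool()[:3,3])
q=np.load("q.npy"); p=[.605,.007,q[2]]
def quad(a,b,z): return np.array([[-a,-b,0],[-a,b,0],[a,b,0],[a,-b,0]])@R.from_euler("z",21,degrees=True).as_matrix().T+[.4467,.3335,z]
for n in ("wrist","side","scene"):
    c=shot(n,n+"12.png"); print(n,"driver",rec(n,"driver_grip"),"stand",rec(n,"stand_floor"),"block",rec(n,"block"),"tab",rec(n,"block_tab"))
    m=c["im"]; P=proj(c,quad(.008,.023,.138)).mean(0).astype(int); print("handle top colour",m[P[1],P[0]], "theta",theta(c) if n!="wrist" else "")
    # handle extent test: fraction of dark-brown pixels inside projected handle top quad
    M=np.zeros(m.shape[:2],np.uint8); cv2.fillConvexPoly(M,np.round(proj(c,quad(.007,.021,.138))).astype(int),1); B=m[M>0].astype(int); print("brown frac",np.mean((B[:,2]>B[:,0]+20)&(B[:,2]<150)).round(2))
```

```text
[0.48230932 0.24052227 0.2486176 ]
wrist driver [(0.79, [0.442, 0.2305, 0.0896]), (0.56, [0.4544, 0.3222, 0.1332])] stand [(0.74, [0.4514, 0.3186, 0.0498])] block [(0.15, [0.4512, 0.3182, 0.1354])] tab []
handle top colour [38 58 95] theta 
brown frac 0.59
side driver [(0.71, [0.4395, 0.2314, 0.071]), (0.63, [0.4449, 0.3396, 0.1129])] stand [(0.9, [0.4272, 0.3533, 0.0477])] block [(0.85, [0.5688, 0.077, 0.0964]), (0.68, [0.3652, -0.1118, 0.0338])] tab [(0.81, [0.5661, 0.0739, 0.1006]), (0.69, [0.3628, -0.1098, 0.0345]), (0.54, [0.5579, 0.4296, 0.0131])]
handle top colour [23 45 81] theta (array([1.61, 1.6 , 1.62, 1.59, 1.58, 1.63]), array([17018., 17013., 17006., 16991., 16981., 16976.], dtype=float32))
brown frac 0.9
scene driver [(0.71, [0.448, 0.228, 0.0625]), (0.52, [0.4601, 0.3291, 0.1068]), (0.49, [0.6673, 0.021, 0.1192])] stand [(0.69, [0.4699, 0.3216, 0.0396])] block [(0.95, [0.6001, 0.0647, 0.103]), (0.83, [0.3948, -0.127, 0.0348])] tab [(0.95, [0.3909, -0.1207, 0.0362]), (0.67, [0.6009, 0.0629, 0.1013]), (0.56, [0.5766, -0.3476, 0.0247])]
handle top colour [135 139 145] theta (array([1.72, 1.71, 1.73, 1.7 , 1.74, 1.69]), array([16153., 16147., 16139., 16136., 16111., 16103.], dtype=float32))
brown frac 0.22
```

Run:
```python
from h import *
for n,(x0,x1,y0,y1) in dict(side=(172,225,280,330),scene=(362,388,160,192)).items():
    for k in (0,12):
        m=cv2.imread(f"pics/{n}{k}.png").astype(int)[y0:y1,x0:x1]
        b=((m[...,2]>m[...,0]+20)&(m[...,2]<125)).astype(np.uint8)
        num,lab,st,ce=cv2.connectedComponentsWithStats(b); i=1+np.argmax(st[1:,4]); print(n,k,st[i].tolist(),(ce[i]+[x0,y0]).round(1))
    a,b=[cv2.imread(f"pics/{n}{k}.png").astype(int) for k in (0,12)]
    d=(np.abs(a-b).max(2)>45).astype(np.uint8); num,lab,st,ce=cv2.connectedComponentsWithStats(cv2.dilate(d,np.ones((5,5))))
    print([s.tolist() for s in st[1:] if s[4]>80])
```

```text
side 0 [11, 10, 27, 40, 665] [195.6 310.1]
side 12 [8, 9, 29, 41, 693] [193.5 309.2]
[[133, 0, 250, 296, 23143], [514, 0, 46, 25, 960], [368, 35, 192, 313, 22775], [279, 165, 19, 22, 278], [178, 287, 34, 43, 621], [435, 381, 55, 39, 1289]]
scene 0 [4, 5, 17, 24, 243] [374.2 175.7]
scene 12 [4, 6, 18, 24, 244] [375.3 177. ]
[[201, 0, 56, 36, 1265], [252, 0, 58, 113, 3536], [332, 0, 62, 155, 5349], [336, 9, 13, 34, 346], [6, 24, 84, 107, 3687], [201, 39, 24, 45, 675], [243, 121, 50, 32, 943], [191, 129, 31, 36, 469], [209, 153, 46, 37, 1032], [360, 164, 26, 39, 553], [50, 183, 162, 63, 4959], [218, 188, 62, 59, 2056], [285, 192, 53, 54, 1525], [23, 212, 20, 18, 250]]
```

```bash
python3 -c "
from plant import *
print(job_done())"
```

```text
the job is handed in; nothing more can be done
None
```

The stop is set to the block and the driver is back in its stand; I handed the job in at about 27 s on the robot's clock.

**What I did**
- I slid the block along the ledge by its tab, about 76 mm. From the tool position at release, its tongue sits about 12 mm left of the nose axis, within the 25 mm allowed.
- I took the larger driver from the stand and turned the screw from about 0.19 rad to about 1.56 rad. The slot now points straight up the slope, which should push the nose in about 1.8 mm.
- I put the driver back in the stand and moved the arm clear.

**What the checks showed**
- **Screw angle:** with the driver lifted out, the three cameras gave 1.54 (wrist), 1.60 (side) and 1.55 (scene) rad.
- **Disagreeing reading:** the last scene-camera reading was 1.72 rad, while the side camera gave 1.61. Nothing touched the screw between the scene camera's 1.55 and this, so I took it as a fitting error.
- **Nose drag:** not measured directly; it is inferred from the screw angle.
- **Driver:** it stands at its starting height within about a pixel, with the handle 1–2 pixels off, roughly 2–3 mm. That fits the play in the slot. In the last wrist picture only 59% of the expected handle area was brown, which I put down to a slight lean.
- **First turn:** on the first try the blade rode onto the slot rim, with about 32 N of contact force. The screw stopped near 0.5 rad, so I lifted out, realigned and re-inserted without contact.
- **Bystanders:** I did not measure each one. My before-and-after picture comparison was dominated by the arm's own movement and shadows, so it can't confirm that nothing else moved.

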